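# Stand the long-stemmed setting master on the measuring table

### The arm

A 6-joint arm with a two-finger parallel gripper is mounted at the origin on the work surface. World frame = base frame: x ahead of the robot, y to its left, z up, the work surface at z = 0. Lengths are in m, angles in rad, forces in N, time in s.
With the tool pointing down it reaches from about 0.3 to 0.75 m from the base axis. Payload 8.5 kg.
Tool frame: the origin (TCP) lies on the centre line of the jaws, within the pads' length; the fingertips stand arm.tip_extent ahead of it and the grasp point (between the pads) lies 2 mm behind it (arm.tip_extent is the distance from the TCP to the fingertips, in m); y points along the fingers, z is the direction in which the jaws open and shut, and the axes are right-handed (so a half turn about y gives the same grasp; the last joint's range is limited). The gripper opens to 88 mm and grips with 3 to 60 N. Pads are 18 mm wide; open, the fingers measure 123 mm over their backs; the gripper's body (75 mm by 187 mm) begins 45 mm behind the grasp point.
Start: joints at [-1.513, 0.381, 1.297, -0, 1.464, -0.215], TCP at [0.148, -0.53, 0.256] pointing down, gripper open.
Joint ranges: [-3.11, 3.11], [-0.89, 2.33], [0.22, 2.48], [-1.42, 4.56], [0.17, 2.85], [-2.88, 2.88]. Speed limits (rad/s): [2.39, 2.39, 3.14, 3.14, 3.14, 3.14].

### API

Orientations are given as a unit quaternion [x, y, z, w].
In Python, from rig import arm, eyes, hand_in gives the robot as it stands. The module is installed in compiled form; this text tells all that it offers.
- The arm moves only by the shell command python3 -m crank 'ROWS' [FORCE]. ROWS is JSON, a list of rows, each an object of numbers: "rx", "ry", "rz": the turn, a rotation vector about the tool's x, y, z in degrees; "tx", "ty", "tz": the shift along the tool's x, y, z in mm; "grip": the finger opening in mm, from 0 to 88.1. In form: [{"rx": .., "ry": .., "rz": .., "tx": .., "ty": .., "tz": .., "grip": ..}, ...]. A call has 1 to 12 rows; each row is the pose to reach, as a shift and turn from the pose commanded when the call began, along the tool's axes at that moment; what a row does not reach only later rows make up. A row lasts 1/8 s, in which the tool goes at most 62.5 mm and 10.7 degrees, less where a joint would pass 70% of its speed; a pose out of reach is approached as far as the arm can. A call with a gripper value outside its range is refused whole. The fingers move at their own pace and stop on an object; FORCE is the grip in N (left out, the last holds). Time passes only in rows, so rows that repeat a pose let the fingers close. It gives the time, the measured TCP pose, the force and the opening at its end, in the units of the state.
- arm.state(): the state, without advancing time (a new reading comes with each control period).
- eyes.grab_frame(name): name is "scene" or "side" or "wrist"; returns (picture, depth): 480x640x3 uint8, red, green, blue; 480x640 float32, m along the optical axis (not along the pixel's ray), 0 where there is no reading.
- eyes.calibration(name): a dict with "vfov" (degrees; the focal length in pixels is half the picture's height over the tangent of half this angle, whatever the lens; pixels are square), "cx", "cy" (the principal point, pixels), "world_from_camera" (4x4, takes a point from camera to world coordinates); the wrist camera has in their place "T_tool_cam" (4x4, takes a point from camera to tool coordinates, whose origin is the TCP and whose axes are the tool frame's). Camera axes: x right, y up, looking along -z (the intrinsics and any distortion apply to the point x, -y, -z); pixel columns grow to the right and rows downward; lengths in m; the calibration is good to about 2 mm. A picture is of the moment at which its call begins: read the wrist's pose just before it. calibration takes no time and is no camera call.
- hand_in(): hands the job in, once; it reports no verdict.
The state is a dict: "t": time; "joint_pos": joint angles; "dq": joint speeds; "joint_efforts": joint torques, N m; "tool_pos": TCP position; "orientation": TCP orientation; "force": force on the tool from outside, world axes, zero at the start; "moment": the same for the moment, N m; "gripper_width": finger opening in m.
Only numpy, scipy, OpenCV 4.12 (cv2) and the standard library are available. Lean on these libraries where they do the work, as an engineer would, in place of code of your own. Each camera call takes 0.05 s, during which the arm holds its last target. There are 200 camera calls.

### The job

Three steel setting masters sit sunk in the pockets of the wooden tray. Take the one with the tall, slim, plain round stem by its stem, lift it straight up out of its pocket, and set it down upright in the middle of the round measuring table, without dropping it. Leave the other two masters in their pockets.

Things in the scene. Friction and masses are not known exactly. Their poses are not given: they have to be found in the camera images.
- tall_mid (a point): The master to move: steel disc 44 mm across, 18 thick, with a plain round stem 16 mm across, 50 long; 68 mm tall, 0.28 kg. Point: on its axis, 34 mm above its underside, z up; the stem runs from 16 below to 34 above it. Starts in any of the 3 pockets of the wooden tray, disc top 4 mm below the tray's face, which is 12 mm below the point; y axis along the row of pockets.
- knob_mid (a point): Leave alone: the same 44 x 18 mm disc with a wide low knob 36 mm across on a short neck; 44 mm tall. Point: on its axis, 22 mm above its underside. It sits in another pocket of the same tray, a fixed wooden block 270 x 80 x 28 mm flat on the bench, with a row of 3 round pockets 47 mm wide, 22 deep, 90 apart.
- tee_mid (a point): Leave alone, in another pocket of the tray: the same 44 x 18 mm disc with a T handle, a cross bar 44 mm long (along its y axis), 14 wide and 12 thick, on a neck; 58 mm tall. Point: on its axis, 29 mm above its underside.
- table_top (a point): The round measuring table: a fixed aluminium disc 130 mm in diameter with concentric ring lines, on a square white base 140 mm wide. The point is the centre of its flat upper face, 40 mm above the bench, z up.
Things that resemble listed ones, but are neither listed nor needed, are in the scene too. What is shaped like the part that bears tall_mid but purple is not meant.

How it is judged:
By the outcome, as a careful person would: the job done as asked, in the order asked, and still so for the second after the job is handed in, with the robot touching nothing.
It also fails if it takes over 48 s, if anything falls off the work surface, if the arm or the gripper's body presses on something with over 40 N, if the wrist force passes 120 N, or if a joint passes its speed limit or range.

## Working session

There is one attempt and no reset: what is moved stays moved. The work goes in short steps, Python scripts to look and compute and a shell command to move; the robot and the scene stay as the last step left them, time stands still between calls to the robot, and variables do not carry over. Pictures are saved under pics/ and viewed, about 8 in all and at most 12, crops included, and the job is handed in when it is done.

```bash
mkdir -p pics
cat > h.py <<'E'
import numpy as np, cv2
from rig import arm, eyes
from scipy.spatial.transform import Rotation as R
def Tt(s):
    T=np.eye(4);T[:3,:3]=R.from_quat(s['orientation']).as_matrix();T[:3,3]=s['tool_pos'];return T
def grab(n):
    s=arm.state();c=eyes.calibration(n);p,d=eyes.grab_frame(n)
    T=c['world_from_camera'] if n!='wrist' else Tt(s)@np.array(c['T_tool_cam'])
    np.savez(f'{n}.npz',p=p,d=d,T=T,f=240/np.tan(np.radians(c['vfov'])/2),cx=c['cx'],cy=c['cy']);return p,d
def load(n): return np.load(f'{n}.npz')
def pt(z,u,v,d=None):
    d=z['d'][int(v),int(u)] if d is None else d
    return (z['T']@[(u-z['cx'])/z['f']*d,-(v-z['cy'])/z['f']*d,-d,1])[:3]
def ray(z,u,v,h): # hit plane z=h
    o=z['T'][:3,3];r=pt(z,u,v,1.)-o;return o+r*(h-o[2])/r[2]
def save(p,n): cv2.imwrite('pics/'+n,p[...,::-1])
E
python3 - <<'E'
from h import *
for n in ['scene','side','wrist']:
    p,d=grab(n);save(p,n+'0.png');c=eyes.calibration(n);print(n,{k:(np.round(v,3).tolist() if k[0] in'wT' else v) for k,v in c.items()})
s=arm.state();print(s['t'],Tt(s).round(3),s['gripper_width'],arm.tip_extent)
E
```

```text
scene {'vfov': 44.73012347353272, 'cx': 319.02031801426114, 'cy': 233.1051338132585, 'world_from_camera': [[-0.666, -0.647, 0.372, 0.913], [0.746, -0.576, 0.334, 0.402], [-0.002, 0.5, 0.866, 1.06], [0.0, 0.0, 0.0, 1.0]]}
side {'vfov': 53.77387882442829, 'cx': 321.36330990797757, 'cy': 239.73055947995385, 'world_from_camera': [[-0.755, 0.465, -0.462, 0.073], [-0.656, -0.527, 0.54, 0.493], [0.008, 0.711, 0.703, 0.675], [0.0, 0.0, 0.0, 1.0]]}
wrist {'vfov': 64.68357430796394, 'cx': 317.7335808848127, 'cy': 244.3725979470753, 'T_tool_cam': [[0.001, -0.951, -0.308, -0.08], [-0.001, 0.308, -0.951, -0.129], [1.0, 0.001, -0.0, 0.0], [0.0, 0.0, 0.0, 1.0]]}
0.15 [[-0.963 -0.     0.269  0.148]
 [-0.269  0.001 -0.963 -0.529]
 [-0.    -1.    -0.001  0.255]
 [ 0.     0.     0.     1.   ]] 0.0877639250568384 0.017
```

View pics/scene0.png

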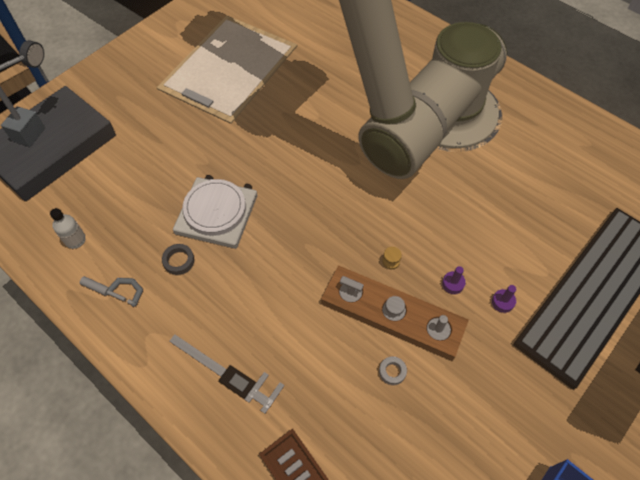

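View pics/side0.png

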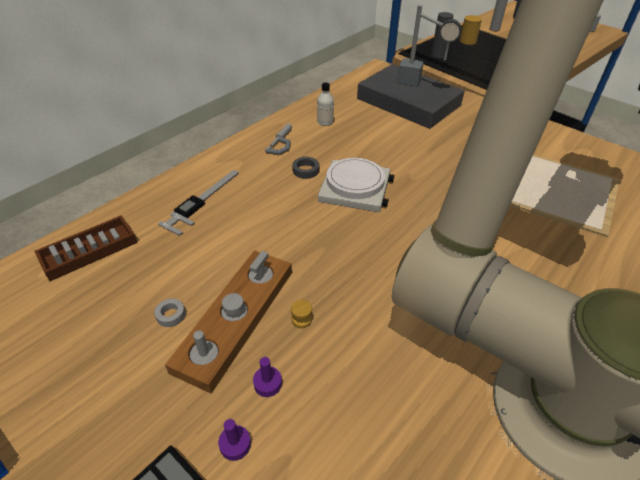

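The scene view shows the tray with the T handle (349,288), the low knob (395,308) and the slim round stem (440,325). Two loose purple look-alikes stand at (456,278) and (506,297), and the measuring table is at (214,206). The grey steel piece at (440,325), which is (200,345) in the side view, fits the description. I'll confirm it in one enlarged crop.

Run:
```python
from h import *
a=load('scene');b=load('side')
A=cv2.resize(a['p'][255:365,310:480],None,fx=4.6,fy=4.6,interpolation=2)[:, :780]
B=cv2.resize(b['p'][300:400,160:310],None,fx=4,fy=4,interpolation=2)
C=cv2.resize(a['p'][170:250,170:260],None,fx=4,fy=4,interpolation=2)
o=np.zeros((600,800,3),np.uint8)
A=cv2.resize(A,(400,int(A.shape[0]*400/A.shape[1])))
A=cv2.resize(a['p'][295:360,400:475],(400,347),interpolation=2);B=cv2.resize(b['p'][320:385,165:240],(400,347),interpolation=2)
o[:347,:400]=A;o[:347,400:]=B
o[350:600,:281]=cv2.resize(a['p'][170:250,170:260],(281,250),interpolation=2)
o[350:600,400:681]=cv2.resize(b['p'][145:225,310:400],(281,250),interpolation=2)
save(o,'crop.png')
for n,z,uv in [('scene',a,[(440,325),(395,307),(349,284),(214,206),(430,335)]),('side',b,[(200,338),(232,300),(260,262),(355,176)])]:
    for u,v in uv: print(n,u,v,pt(z,u,v).round(3))
# table from depth
for z in (a,b):
    v,u=np.mgrid[:480,:640];d=z['d'];c=np.stack([(u-z['cx'])/z['f']*d,-(v-z['cy'])/z['f']*d,-d,np.ones_like(d)],-1)@z['T'].T
    P=c[...,:3];m=(d>0)&(abs(P[...,2]-.04)<.005)&(np.hypot(P[...,0]-pt(z,*((214,206) if z is a else (355,176)))[0],P[...,1]-pt(z,*((214,206) if z is a else (355,176)))[1])<.085)
    q=P[m][:,:2].astype(np.float32);print('table',m.sum(),cv2.minEnclosingCircle(q),q.mean(0),np.median(P[m][:,2]))
    t=(440,325) if z is a else (200,338);c0=pt(z,*t)
    m=(d>0)&(P[...,2]>.05)&(P[...,2]<.085)&(np.hypot(P[...,0]-c0[0],P[...,1]-c0[1])<.03);print('stem',m.sum(),P[m].mean(0),P[m].max(0),P[m].min(0))
```

```text
scene 440 325 [0.483 0.308 0.062]
scene 395 307 [0.504 0.223 0.048]
scene 349 284 [0.53  0.132 0.062]
scene 214 206 [0.913 0.402 1.06 ]
scene 430 335 [0.495 0.302 0.024]
side 200 338 [0.47  0.306 0.07 ]
side 232 300 [0.502 0.218 0.05 ]
side 260 262 [0.52  0.135 0.062]
side 355 176 [ 0.568 -0.198  0.038]
table 0 ((0.0, 0.0), 0.0) [nan nan] nan
stem 99 [0.4772954  0.30782201 0.06866803] [0.48386176 0.31494169 0.08026157] [0.46729235 0.2998409  0.05061664]
table 1657 ((0.569553017616272, -0.20329608023166656), 0.06766488403081894) [ 0.56823957 -0.19998527] 0.03856964874258284
stem 163 [0.47242183 0.30624428 0.06631659] [0.48229417 0.31280028 0.07514814] [0.46669902 0.29719072 0.05003728]<stdin>:19: RuntimeWarning: Mean of empty slice.
  ret = um.true_divide(
  return _methods._mean(a, axis=axis, dtype=dtype,
  ret = ret.dtype.type(ret / rcount)
```

View pics/crop.png

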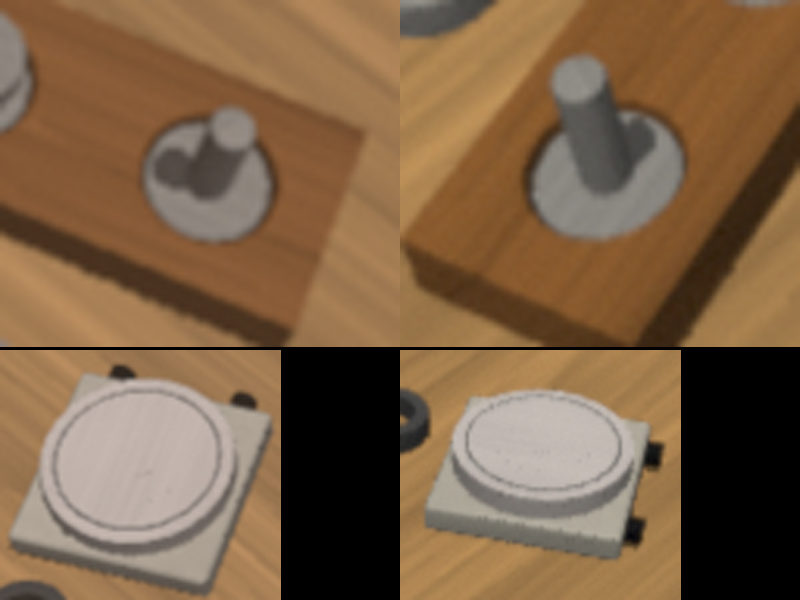

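The crop confirms it: a grey steel disc with a plain slim stem, sunk in the end pocket. The stem top is at scene (443.7,319.4) and side (198.9,335). The table ring is centred at scene (214.2,204.6) and side (356.1,174.1).

```bash
cat >> h.py <<'E'
def go(xyz):
    T=Tt(arm.state());print('shift tool mm',(T[:3,:3].T@(np.array(xyz)-T[:3,3])*1000).round(1))
E
python3 - <<'E'
from h import *
a=load('scene');b=load('side')
print('stem',ray(a,443.7,319.4,.074),ray(b,198.9,335,.074))
print('table',ray(a,214.2,204.6,.04),ray(b,356.1,174.1,.04))
go((.40,-.05,.256));s=(ray(a,443.7,319.4,.074)+ray(b,198.9,335,.074))/2;go((s[0],s[1],.2));print(s)
E
```

```text
stem [0.47503776 0.30768502 0.074     ] [0.47244472 0.30544643 0.074     ]
table [ 0.56967234 -0.20033382  0.04      ] [ 0.56822793 -0.20222785  0.04      ]
shift tool mm [-3.717e+02 -2.000e-01 -3.939e+02]
shift tool mm [-538.8   56.2 -717.4]
[0.47374124 0.30656573 0.074     ]
```

```bash
python3 -m crank '[{"tx":-372,"tz":-394},{"tx":-372,"tz":-394},{"tx":-372,"tz":-394},{"tx":-372,"tz":-394},{"tx":-372,"tz":-394},{"tx":-372,"tz":-394},{"tx":-372,"tz":-394},{"tx":-372,"tz":-394},{"tx":-372,"tz":-394},{"tx":-372,"tz":-394},{"tx":-372,"tz":-394}]'
python3 - <<'E'
from h import *
print(arm.state()['joint_pos']);go((.4737,.3066,.19))
E
```

```text
[-1.51331747e+00  3.81021368e-01  1.29799945e+00 -1.42644887e-05
  1.46360648e+00 -2.15296122e-01]
shift tool mm [-538.7   66.2 -717.4]invalid input
```

```bash
python3 -m crank '[{"rx":0,"ry":0,"rz":0,"tx":-372,"ty":0,"tz":-394,"grip":60},{"rx":0,"ry":0,"rz":0,"tx":-372,"ty":0,"tz":-394,"grip":60},{"rx":0,"ry":0,"rz":0,"tx":-372,"ty":0,"tz":-394,"grip":60},{"rx":0,"ry":0,"rz":0,"tx":-372,"ty":0,"tz":-394,"grip":60},{"rx":0,"ry":0,"rz":0,"tx":-372,"ty":0,"tz":-394,"grip":60},{"rx":0,"ry":0,"rz":0,"tx":-372,"ty":0,"tz":-394,"grip":60},{"rx":0,"ry":0,"rz":0,"tx":-372,"ty":0,"tz":-394,"grip":60},{"rx":0,"ry":0,"rz":0,"tx":-372,"ty":0,"tz":-394,"grip":60},{"rx":0,"ry":0,"rz":0,"tx":-372,"ty":0,"tz":-394,"grip":60},{"rx":0,"ry":0,"rz":0,"tx":-372,"ty":0,"tz":-394,"grip":60},{"rx":0,"ry":0,"rz":0,"tx":-372,"ty":0,"tz":-394,"grip":60}]'
python3 - <<'E'
from h import *
print(arm.state()['joint_pos']);go((.4737,.3066,.19))
E
```

```text
t: 1.52
tool_pos: [0.4001, -0.0503, 0.2556]
orientation: [0.096, -0.701, 0.701, -0.096]
force: [0.5, -0.3, 0.6]
gripper_width: 0.0604
[-4.20671576e-01  1.20549520e-01  1.66253443e+00 -2.52944284e-04
  1.35885357e+00  8.77243870e-01]
shift tool mm [-167.1   65.6 -323.9]
```

```bash
python3 -m crank '[{"rx":0,"ry":0,"rz":0,"tx":-167,"ty":66,"tz":-324,"grip":60},{"rx":0,"ry":0,"rz":0,"tx":-167,"ty":66,"tz":-324,"grip":60},{"rx":0,"ry":0,"rz":0,"tx":-167,"ty":66,"tz":-324,"grip":60},{"rx":0,"ry":0,"rz":0,"tx":-167,"ty":66,"tz":-324,"grip":60},{"rx":0,"ry":0,"rz":0,"tx":-167,"ty":66,"tz":-324,"grip":60},{"rx":0,"ry":0,"rz":0,"tx":-167,"ty":66,"tz":-324,"grip":60},{"rx":0,"ry":0,"rz":0,"tx":-167,"ty":66,"tz":-324,"grip":60},{"rx":0,"ry":0,"rz":0,"tx":-167,"ty":66,"tz":-324,"grip":60},{"rx":0,"ry":0,"rz":0,"tx":-167,"ty":66,"tz":-324,"grip":60}]'
python3 - <<'E'
from h import *
p,d=grab('wrist');save(p,'w1.png');z=load('wrist')
T=np.linalg.inv(z['T']);q=T@[.4737,.3066,.074,1];print('expected px',z['cx']+z['f']*q[0]/-q[2],z['cy']-z['f']*q[1]/-q[2])
E
```

```text
t: 2.65
tool_pos: [0.4742, 0.3053, 0.1903]
orientation: [0.095, -0.701, 0.701, -0.095]
force: [-0.3, -0.5, -0.1]
gripper_width: 0.0603
expected px 315.33513394291083 245.5995764855303
```

View pics/w1.png

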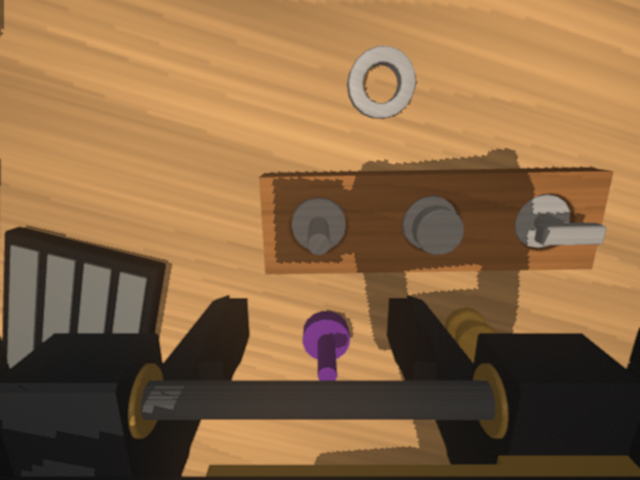

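The wrist view shows the target stem around (319,240) in the end pocket, under the gripper's shadow. The expected pixel was (315,246), so I'll enlarge it.

Run:
```python
from h import *
z=load('wrist');c=cv2.resize(z['p'][185:275,260:380],(800,600),interpolation=2);c=cv2.convertScaleAbs(c,alpha=1.8);save(c,'w1c.png')
```

```text
(no output)
```

View pics/w1c.png

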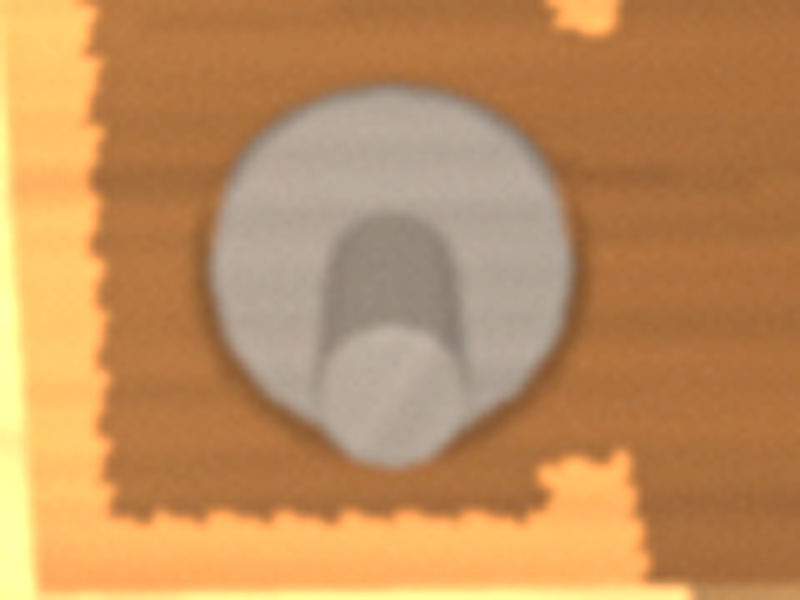

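The stem top is centred at (318.8,244.4) and the disc at (318.8,224.7).

Run:
```python
from h import *
z=load('wrist');s=ray(z,318.8,244.4,.074);print(s,ray(z,318.8,224.7,.024))
go((*s[:2],.05));go((.4737,.3066,.05))
# finger symmetric check: depth across fingers
for r in (305,320):print([(u,round(float(z['d'][r,u]),3)) for u in range(180,470,12)])
```

```text
[0.47515471 0.30455536 0.074     ] [0.47570147 0.30453313 0.024     ]
shift tool mm [ -0.6 140.3   1.2]
shift tool mm [  0.2 140.3  -1.2]
[(180, 0.353), (192, 0.354), (204, 0.354), (216, 0.152), (228, 0.155), (240, 0.154), (252, 0.354), (264, 0.354), (276, 0.353), (288, 0.353), (300, 0.356), (312, 0.355), (324, 0.354), (336, 0.354), (348, 0.354), (360, 0.355), (372, 0.354), (384, 0.354), (396, 0.154), (408, 0.154), (420, 0.151), (432, 0.353), (444, 0.355), (456, 0.355), (468, 0.355)]
[(180, 0.358), (192, 0.361), (204, 0.14), (216, 0.141), (228, 0.143), (240, 0.148), (252, 0.36), (264, 0.358), (276, 0.358), (288, 0.358), (300, 0.359), (312, 0.345), (324, 0.339), (336, 0.342), (348, 0.358), (360, 0.359), (372, 0.358), (384, 0.359), (396, 0.144), (408, 0.143), (420, 0.14), (432, 0.141), (444, 0.358), (456, 0.346), (468, 0.343)]
```

```bash
python3 -m crank '[{"rx":0,"ry":0,"rz":0,"tx":0,"ty":40,"tz":0.7,"grip":45},{"rx":0,"ry":0,"rz":0,"tx":0,"ty":80,"tz":0.7,"grip":45},{"rx":0,"ry":0,"rz":0,"tx":0,"ty":110,"tz":0.7,"grip":45},{"rx":0,"ry":0,"rz":0,"tx":0,"ty":130,"tz":0.7,"grip":45},{"rx":0,"ry":0,"rz":0,"tx":0,"ty":139,"tz":0.7,"grip":45},{"rx":0,"ry":0,"rz":0,"tx":0,"ty":139,"tz":0.7,"grip":45},{"rx":0,"ry":0,"rz":0,"tx":0,"ty":139,"tz":0.7,"grip":24},{"rx":0,"ry":0,"rz":0,"tx":0,"ty":139,"tz":0.7,"grip":24},{"rx":0,"ry":0,"rz":0,"tx":0,"ty":139,"tz":0.7,"grip":24}]' 30
python3 - <<'E'
from h import *
p,d=grab('wrist');save(p,'w2.png');go((.4752,.3046,.05))
E
```

```text
t: 3.82
tool_pos: [0.4741, 0.3064, 0.0512]
orientation: [-0.096, 0.701, -0.7, 0.096]
force: [0.6, -0.4, -0.2]
gripper_width: 0.0245
shift tool mm [-0.6  1.1  2.1]
```

View pics/w2.png

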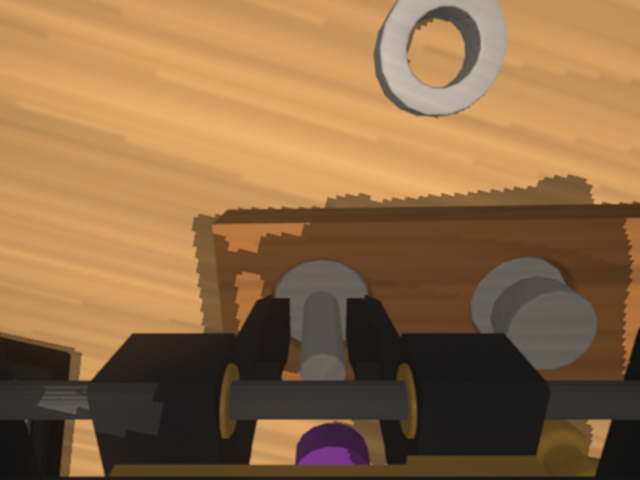

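The stem lies between the fingers, about 1 mm right of the gap's middle (stem base at 321.5 px, gap at 319 px). I'll shift 1 mm and close.

```bash
python3 -m crank '[{"rx":0,"ry":0,"rz":0,"tx":0,"ty":0,"tz":1,"grip":24},{"rx":0,"ry":0,"rz":0,"tx":0,"ty":0,"tz":1,"grip":14},{"rx":0,"ry":0,"rz":0,"tx":0,"ty":0,"tz":1,"grip":8},{"rx":0,"ry":0,"rz":0,"tx":0,"ty":0,"tz":1,"grip":8},{"rx":0,"ry":0,"rz":0,"tx":0,"ty":0,"tz":1,"grip":8},{"rx":0,"ry":0,"rz":0,"tx":0,"ty":0,"tz":1,"grip":8}]' 30
python3 -m crank '[{"rx":0,"ry":0,"rz":0,"tx":0,"ty":-5,"tz":0,"grip":8},{"rx":0,"ry":0,"rz":0,"tx":0,"ty":-10,"tz":0,"grip":8},{"rx":0,"ry":0,"rz":0,"tx":0,"ty":-20,"tz":0,"grip":8},{"rx":0,"ry":0,"rz":0,"tx":0,"ty":-30,"tz":0,"grip":8},{"rx":0,"ry":0,"rz":0,"tx":0,"ty":-50,"tz":0,"grip":8},{"rx":0,"ry":0,"rz":0,"tx":0,"ty":-75,"tz":0,"grip":8},{"rx":0,"ry":0,"rz":0,"tx":0,"ty":-90,"tz":0,"grip":8},{"rx":0,"ry":0,"rz":0,"tx":0,"ty":-100,"tz":0,"grip":8},{"rx":0,"ry":0,"rz":0,"tx":0,"ty":-100,"tz":0,"grip":8}]'
python3 - <<'E'
from h import *
p,d=grab('side');p2,d=grab('wrist')
o=np.zeros((600,800,3),np.uint8);o[:,:400]=cv2.resize(p[190:430,130:290],(400,600),interpolation=2);o[:300,400:]=cv2.resize(p2,(400,300));save(o,'lift.png')
go((.569,-.2013,.15))
E
```

```text
t: 4.62
tool_pos: [0.4743, 0.3053, 0.0507]
orientation: [0.096, -0.7, 0.701, -0.096]
force: [0.6, -1.9, -0.2]
gripper_width: 0.0148
t: 5.75
tool_pos: [0.4743, 0.3054, 0.1511]
orientation: [-0.096, 0.701, -0.7, 0.096]
force: [-0.1, 0.8, -2.8]
gripper_width: 0.0149
shift tool mm [4.500e+01 2.000e-01 5.134e+02]
```

View pics/lift.png

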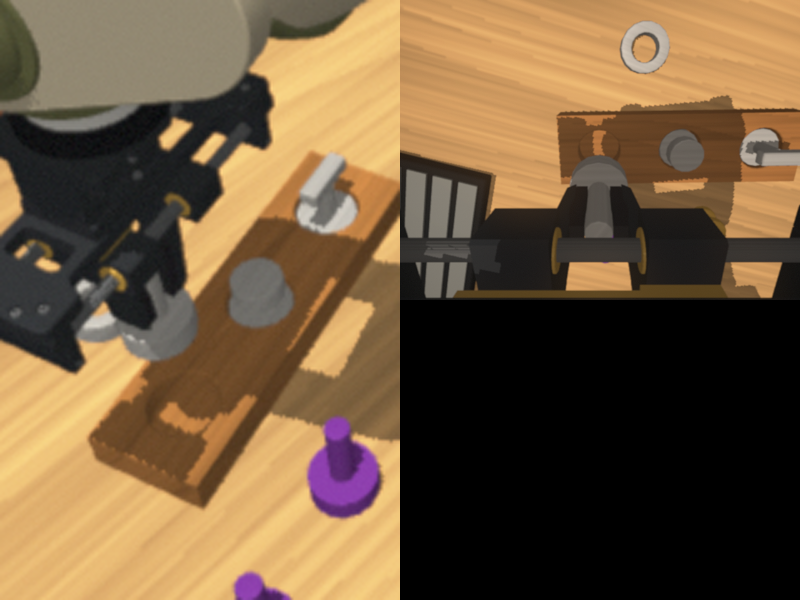

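It is held and out of the pocket: -2.8 N matches 0.28 kg, and the knob and tee are still in place. Now I'll carry it over the table.

```bash
python3 -m crank '[{"rx":0,"ry":0,"rz":0,"tx":2,"ty":0,"tz":25,"grip":8},{"rx":0,"ry":0,"rz":0,"tx":6,"ty":0,"tz":70,"grip":8},{"rx":0,"ry":0,"rz":0,"tx":11,"ty":0,"tz":125,"grip":8},{"rx":0,"ry":0,"rz":0,"tx":16,"ty":0,"tz":180,"grip":8},{"rx":0,"ry":0,"rz":0,"tx":21,"ty":0,"tz":235,"grip":8},{"rx":0,"ry":0,"rz":0,"tx":25,"ty":0,"tz":290,"grip":8},{"rx":0,"ry":0,"rz":0,"tx":30,"ty":0,"tz":345,"grip":8},{"rx":0,"ry":0,"rz":0,"tx":35,"ty":0,"tz":400,"grip":8},{"rx":0,"ry":0,"rz":0,"tx":40,"ty":0,"tz":455,"grip":8},{"rx":0,"ry":0,"rz":0,"tx":43,"ty":0,"tz":490,"grip":8},{"rx":0,"ry":0,"rz":0,"tx":45,"ty":0,"tz":513,"grip":8},{"rx":0,"ry":0,"rz":0,"tx":45,"ty":0,"tz":513,"grip":8}]'
python3 -m crank '[{"rx":0,"ry":0,"rz":0,"tx":0,"ty":0,"tz":0,"grip":8},{"rx":0,"ry":0,"rz":0,"tx":0,"ty":0,"tz":0,"grip":8}]'
python3 - <<'E'
from h import *
p,d=grab('wrist');save(p,'w3.png');go((.569,-.2013,.0847))
z=load('wrist');T=np.linalg.inv(z['T'])
for q in ([.569,-.2013,.04,1],):
    q=T@q;print('table exp px',z['cx']+z['f']*q[0]/-q[2],z['cy']-z['f']*q[1]/-q[2])
E
```

```text
t: 7.35
tool_pos: [0.5691, -0.2015, 0.15]
orientation: [-0.096, 0.701, -0.7, 0.095]
force: [-0.6, 0.5, -2.5]
gripper_width: 0.0148
t: 7.6
tool_pos: [0.5691, -0.1995, 0.1508]
orientation: [-0.097, 0.701, -0.7, 0.097]
force: [-0.5, -0.5, -2.8]
gripper_width: 0.015
shift tool mm [ 0.6 66.2  1.5]
table exp px 319.97082227726946 248.6090162274937
```

View pics/w3.png

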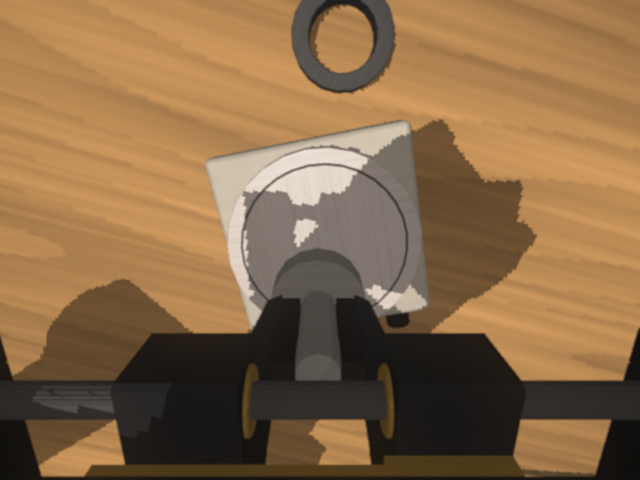

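The ring line spans about 241–408 px with its top at v=163, and the held disc hangs at 317 px. I'll back-project the rim points.

Run:
```python
from h import *
from scipy.optimize import least_squares
z=load('wrist')
P=np.array([ray(z,*q,.04)[:2] for q in [(325,147),(227,243),(418,235),(260,171)]])
r=least_squares(lambda c:np.hypot(*(P-c[:2]).T)-.065,[.569,-.2]);print('rim',r.x,r.fun)
P=np.array([ray(z,*q,.04)[:2] for q in [(325,163),(241,241),(408,240)]])
r=least_squares(lambda c:np.hypot(*(P-c[:2]).T)-c[2],[.569,-.2,.056]);print('ring',r.x)
c=r.x[:2];go((*c,.0847))
# held disc: underside/upper face ~ top of disc z=TCP-.0447+.018
h=Tt(arm.state())[2,3]-.0447+.018
P=np.array([ray(z,*q,h)[:2] for q in [(317,249),(273,290),(362,290)]]);print('held back/left/right',P)
```

```text
rim [ 0.56966933 -0.20306851] [ 0.00064675 -0.00124913 -0.00154257 -0.00043844]
ring [ 0.5703636  -0.20403526  0.05557636]
shift tool mm [ 0.  66.2  4.5]
held back/left/right [[ 0.59557386 -0.19195304]
 [ 0.57153581 -0.17816554]
 [ 0.58232178 -0.21664053]]
```

```bash
python3 -m crank '[{"rx":0,"ry":0,"rz":0,"tx":0,"ty":15,"tz":3,"grip":8},{"rx":0,"ry":0,"rz":0,"tx":0,"ty":35,"tz":3,"grip":8},{"rx":0,"ry":0,"rz":0,"tx":0,"ty":50,"tz":3,"grip":8},{"rx":0,"ry":0,"rz":0,"tx":0,"ty":58,"tz":3,"grip":8},{"rx":0,"ry":0,"rz":0,"tx":0,"ty":62,"tz":3,"grip":8},{"rx":0,"ry":0,"rz":0,"tx":0,"ty":63,"tz":3,"grip":8},{"rx":0,"ry":0,"rz":0,"tx":0,"ty":63,"tz":3,"grip":8}]'
python3 -m crank '[{"rx":0,"ry":0,"rz":0,"tx":0,"ty":0.5,"tz":0,"grip":8},{"rx":0,"ry":0,"rz":0,"tx":0,"ty":1,"tz":0,"grip":8},{"rx":0,"ry":0,"rz":0,"tx":0,"ty":1,"tz":0,"grip":8}]'
python3 -m crank '[{"rx":0,"ry":0,"rz":0,"tx":0,"ty":0.5,"tz":0,"grip":8},{"rx":0,"ry":0,"rz":0,"tx":0,"ty":1,"tz":0,"grip":8},{"rx":0,"ry":0,"rz":0,"tx":0,"ty":1,"tz":0,"grip":8}]'
```

```text
t: 8.52
tool_pos: [0.5701, -0.2038, 0.0881]
orientation: [0.096, -0.7, 0.701, -0.096]
force: [0.2, -0.4, -3.4]
gripper_width: 0.0153
t: 8.9
tool_pos: [0.5699, -0.2036, 0.0868]
orientation: [0.096, -0.701, 0.701, -0.096]
force: [-0.5, -0.0, -3.0]
gripper_width: 0.0148
t: 9.28
tool_pos: [0.5699, -0.2036, 0.0857]
orientation: [-0.096, 0.701, -0.701, 0.096]
force: [0.2, -0.2, -1.8]
gripper_width: 0.0149
```

```bash
python3 -m crank '[{"rx":0,"ry":0,"rz":0,"tx":0,"ty":0.5,"tz":0,"grip":8},{"rx":0,"ry":0,"rz":0,"tx":0,"ty":0.5,"tz":0,"grip":8}]'
python3 -m crank '[{"rx":0,"ry":0,"rz":0,"tx":0,"ty":0.5,"tz":0,"grip":8},{"rx":0,"ry":0,"rz":0,"tx":0,"ty":0.5,"tz":0,"grip":8}]'
python3 - <<'E'
from h import *
p,d=grab('side');p2,d=grab('wrist')
o=np.zeros((600,800,3),np.uint8);o[:,:400]=cv2.resize(p[110:230,315:395],(400,600),interpolation=2);o[:400,400:]=cv2.resize(p2[130:330,220:420],(400,400));save(o,'place.png')
E
```

```text
t: 9.52
tool_pos: [0.5699, -0.2037, 0.0852]
orientation: [-0.096, 0.701, -0.701, 0.096]
force: [0.2, 0.2, -3.3]
gripper_width: 0.015
t: 9.78
tool_pos: [0.57, -0.2037, 0.0847]
orientation: [0.096, -0.701, 0.701, -0.096]
force: [-0.2, 0.3, -2.3]
gripper_width: 0.0152
```

View pics/place.png

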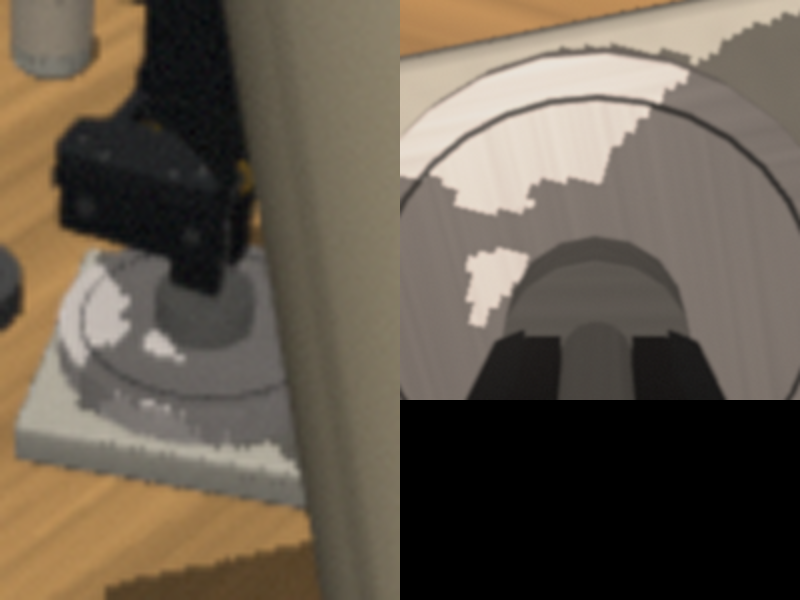

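The wrist view shows it centred sideways (disc at 597, ring midpoint about 599). I'll check fore-aft as the gap between the ring's back edge and the disc's back edge, which should be 55.6-22 = 33.6 mm, while stepping down.

```bash
python3 - <<'E'
from h import *
z=load('wrist');a=ray(z,298.5,178.5,.04);b=ray(z,298.5,249,.04);print('gap mm',1000*np.linalg.norm(a-b))
E
python3 -m crank '[{"rx":0,"ry":0,"rz":0,"tx":0,"ty":0.5,"tz":0,"grip":8},{"rx":0,"ry":0,"rz":0,"tx":0,"ty":0.5,"tz":0,"grip":8}]'
python3 -m crank '[{"rx":0,"ry":0,"rz":0,"tx":0,"ty":0.5,"tz":0,"grip":8},{"rx":0,"ry":0,"rz":0,"tx":0,"ty":0.5,"tz":0,"grip":8}]'
```

```text
gap mm 33.936494058745495
t: 10.12
tool_pos: [0.57, -0.2037, 0.0847]
orientation: [0.096, -0.7, 0.701, -0.096]
force: [-1.4, 1.3, 2.8]
gripper_width: 0.015
t: 10.38
tool_pos: [0.57, -0.2037, 0.0847]
orientation: [0.096, -0.7, 0.701, -0.096]
force: [-3.4, 0.9, 6.6]
gripper_width: 0.0148
```

It has contacted (+6.6 N) and is centred to under 1 mm. Now I'll relieve, open and rise.

```bash
python3 -m crank '[{"rx":0,"ry":0,"rz":0,"tx":0,"ty":-0.5,"tz":0,"grip":8},{"rx":0,"ry":0,"rz":0,"tx":0,"ty":-0.5,"tz":0,"grip":20},{"rx":0,"ry":0,"rz":0,"tx":0,"ty":-0.5,"tz":0,"grip":40},{"rx":0,"ry":0,"rz":0,"tx":0,"ty":-0.5,"tz":0,"grip":40},{"rx":0,"ry":0,"rz":0,"tx":0,"ty":-0.5,"tz":0,"grip":40},{"rx":0,"ry":0,"rz":0,"tx":0,"ty":-10,"tz":0,"grip":40},{"rx":0,"ry":0,"rz":0,"tx":0,"ty":-30,"tz":0,"grip":40},{"rx":0,"ry":0,"rz":0,"tx":0,"ty":-60,"tz":0,"grip":40},{"rx":0,"ry":0,"rz":0,"tx":0,"ty":-100,"tz":0,"grip":40},{"rx":0,"ry":0,"rz":0,"tx":0,"ty":-130,"tz":0,"grip":40},{"rx":0,"ry":0,"rz":0,"tx":0,"ty":-140,"tz":0,"grip":40},{"rx":0,"ry":0,"rz":0,"tx":0,"ty":-140,"tz":0,"grip":40}]'
python3 - <<'E'
from h import *
p,d=grab('scene');p2,d=grab('wrist')
o=np.zeros((600,800,3),np.uint8);o[:300,:400]=cv2.resize(p,(400,300),interpolation=3);o[:300,400:]=cv2.resize(p2,(400,300));o[300:,:400]=cv2.resize(p[140:260,150:310],(400,300));o[300:,400:]=cv2.resize(p2[100:340,160:480],(400,300));save(o,'end.png')
E
```

```text
t: 11.88
tool_pos: [0.5699, -0.2036, 0.2237]
orientation: [0.096, -0.7, 0.701, -0.096]
force: [-0.2, 0.2, 0.2]
gripper_width: 0.0396
```

View pics/end.png

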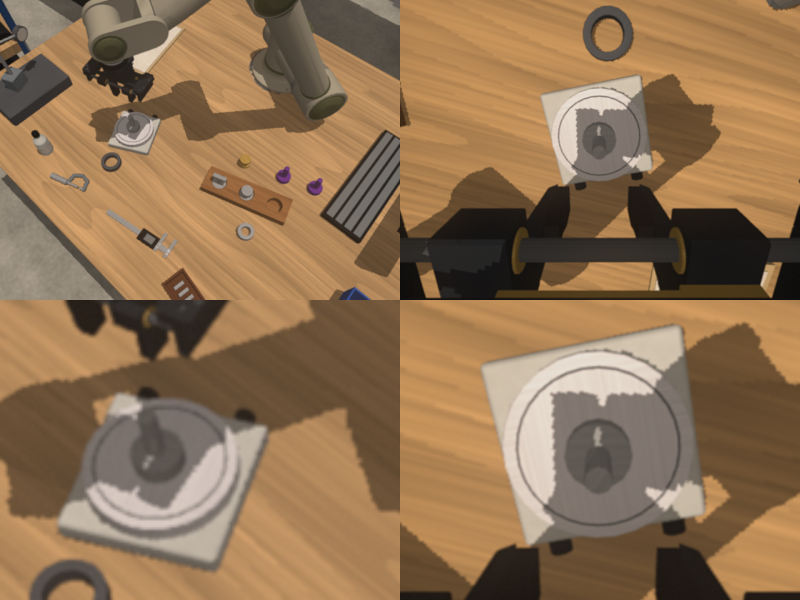

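The master stands upright inside the ring (disc at about (599,456), ring centre at (599,446); the offset is parallax from the 18 mm height). The gripper is clear, and the knob and tee are still in the tray. Handing in.

```bash
python3 -c "from rig import hand_in; print(hand_in())"
```

```text
the job is handed in; nothing more can be done
None
```

I gripped the steel master with the slim round stem by its stem, lifted it straight up out of its end pocket and set it down upright on the middle of the measuring table. I opened the fingers, raised the gripper clear and handed the job in at about 12 s of the 48 s allowed.

- **Grip:** the wrist force read about -2.8 N after the lift, which matches 0.28 kg. The finger opening read 14.9 mm on the 16 mm stem, a difference I did not look into.
- **Centring:** in the wrist view the disc sits within about 1 mm of the ring line's centre. The gap from ring to disc measured 33.9 mm where 33.6 mm was expected.
- **Final state:** the last pictures show the master standing, the gripper clear with about 0 N on it, and the knob and T-handle masters still in their pockets.
- **Disagreements:** the fixed cameras and the wrist camera differed by 2–3 mm on the table's centre, and by about 2 mm on the stem. I aimed the placing between the two table estimates, but the arm reading just before I released it (y = -0.2037) matched the wrist camera's.

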